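# Bring the sample grinder's burrs to touch with the coarse collar

### The job

Find the burr touch point of the bench grinder: push its outer (coarse) collar down to free it from its park catch, turn it clockwise as seen from above until you feel the burrs just touch, and let go so that it springs back up and stays there, burrs still lightly touching. Do not force it beyond the first firm resistance, leave the inner (fine) knob as it is set, and do not disturb the things around the grinder.

Things in the scene. Friction and masses are not known exactly. Their poses are not given: they have to be found in the camera images.
- grinder: Grey bench coffee grinder with a steel deck, 150 mm high; fixed to the table. Origin: on the table, straight under the common axis of the two knobs; z up. The housing reaches from -75 to +85 mm in x and -80 to +180 mm in y; a 22 mm high foot reaches to x = -200 mm, under the chute on the -x side. A shut bean hopper, 80 mm wide and 55 mm high, stands on the deck at (5, 133) mm, beside the knobs.
- collar_top (a point): Centre of the top face of the outer collar, on the axis, 182 mm above the table when the collar is up (176 mm pressed). The collar is the wide, lower one of the two concentric knobs: a knurled aluminium ring, 57 mm across and 24 mm tall; under it is a gap of 8 mm to the deck when up (2 mm pressed), so its side is free to grip from 158 to 182 mm above the table.
- collar_line (a point): Black index line on the collar's top face, near the rim: 26.5 mm from the axis.
- fine_line (a point): Outer end of the index line on top of the inner fine knob, 13 mm from the axis, 206 mm above the table. The fine knob is the narrow, upper one: knurled aluminium, 29 mm across, from 184 to 206 mm above the table, on the same axis. It turns very easily (0.008 N m) and must stay as it is; it is not moved by the collar.
- collar (a joint): Turn of the outer collar (rad): 0 at the park end, grows clockwise seen from above. It starts near 0. Up, it is blocked by the park catch at about 0.12; pressed down it passes beneath the catch, which lies behind it from 0.52 on, and there it may spring up. It turns stiffly with even friction of about 0.15 N m. The burrs touch somewhere between 0.65 and 1.45, at a place that differs each time and cannot be seen.
- collar_press (a joint): How far the collar is pressed down (m), 0 up to 0.006 at the bottom. A spring holds it up: about 5 N to begin, 10 N at the bottom, rising evenly; pressed 0.0035 or more it clears the park catch.
- burr_touch (a joint): Hidden spring give at the burrs (m): 0 while they are apart; grows as the collar is turned on after they touch. 0.001 means 4 N at 40 mm from the axis, that is 0.16 N m more on the collar than its friction. Let go, the collar's friction holds a give of up to about 0.0009. More than 0.0025 (0.4 N m over the friction) damages the burrs.
- grounds_cup: Steel cup, 62 mm across, 46 mm high, on the grinder's foot under the chute. Bystander; origin under its centre.
- sample_tin: Closed steel tin, 58 mm across, 34 mm high, on the table beside the grinder. Bystander; origin under its centre.
- cupping_spoon: Steel spoon, 160 mm long, lying beside the grinder. Bystander; origin under its middle.
- bowl_a: White cupping bowl, 90 mm across, 62 mm high. Bystander; origin under its centre.
- bowl_b: White cupping bowl like the other. Bystander; origin under its centre.
- brass_measure: Brass measure with a handle, 52 mm across, 75 mm high. Bystander; origin under its centre.

How it is judged:
By the outcome, as a careful person would: the job done as asked, in the order asked, and still so for the second after the job is handed in, with the robot touching nothing.
It also fails if it takes over 72 s, if anything falls off the work surface, if the arm or the gripper's body presses on something with over 40 N, if the wrist force passes 120 N, or if a joint passes its speed limit or range.

### The arm

A 7-joint arm with a two-finger parallel gripper is mounted at the origin on the work surface. World frame = base frame: x ahead of the robot, y to its left, z up, the work surface at z = 0. Lengths are in m, angles in rad, forces in N, time in s.
With the tool pointing down it reaches from about 0.425 to 0.925 m from the base axis. Payload 6.8 kg.
Tool frame: the origin (TCP) lies at the very end of the fingers, on their centre line; the grasp point (between the pads) lies 19 mm behind it (r.grip_depth is the distance from the TCP to the grasp point, in m); z points along the fingers, y is the direction in which the jaws open and shut (so a half turn about z gives the same grasp; the last joint's range is limited). The gripper opens to 85 mm and grips with 20 to 120 N. Pads are 22 mm wide; open, the fingers measure 114 mm over their backs; the gripper's body (76 mm by 85 mm) begins 54 mm behind the grasp point. The pads swing forward as they close: fully open they stand 13 mm farther back than shut.
Start: joints at [1.106, 0.477, 0.022, 1.555, -0.011, 1.109, -0.083], TCP at [0.236, -0.633, 0.231] pointing down, gripper open.
Joint ranges: [-2.96, 2.96], [-0.34, 2.1], [-1.41, 1.46], [0.24, 2.44], [-1.37, 4.51], [0.17, 1.92], [-2.96, 2.96]. Speed limits (rad/s): [2.39, 2.39, 3.14, 3.14, 3.14, 3.14, 3.14].

### API

Orientations are given as a rotation vector (axis times angle).
In Python, from bench import r, grab_frame gives the robot as it stands. The module is installed in compiled form; this text tells all that it offers.
- The arm moves only by the tool play_rows, never from a script. Its argument "increments" is a list of rows, each a list of 7 numbers: the shift along the tool's x, y, z in mm, then the turn, a rotation vector about the tool's x, y, z in rad, then the closure in counts, from 0 (fully open) to 255 (shut). In form: [[tx, ty, tz, rx, ry, rz, claw], ...]. A call has 1 to 5 rows; each row shifts and turns the pose as measured when the row begins, along the tool's axes as they then stand; what a row does not reach is not made up. A row lasts 1/10 s, in which the tool goes at most 50 mm and 8.59 degrees, less where a joint would pass 70% of its speed; a pose out of reach is approached as far as the arm can. A call is refused whole if a number of a shift passes 50 or a number of a turn 0.15, either way. A call with a gripper value outside its range is refused whole. The fingers move at their own pace and stop on an object; "force" is the grip in N (left out, the last holds). Time passes only in rows, so rows that do not move let the fingers close. It gives the time, the measured TCP pose, the force and the opening at its end, in the units of the state.
- r.get_obs(): the state, without advancing time (a new reading comes with each control period).
- grab_frame(name): name is "scene" or "top" or "wrist"; returns a dict with "color" (480x640x3 uint8, blue, green, red), "depth" (480x640 float32, m along the optical axis (not along the pixel's ray), 0 where there is no reading), "K" (3x3 intrinsics, pixels), "T" (4x4, takes a point from camera to world coordinates). Camera axes: x right, y up, looking along -z (the intrinsics and any distortion apply to the point x, -y, -z); pixel columns grow to the right and rows downward; lengths in m; the calibration is good to about 2 mm. A picture is of the moment at which its call begins.
- r.hand_in(): hands the job in, once; it reports no verdict.
The state is a dict: "clock": time; "joints": joint angles; "qvel": joint speeds; "tau": joint torques, N m; "tcp_pos": TCP position; "orientation": TCP orientation; "contact_force": force on the tool from outside, world axes, zero at the start; "moment": the same for the moment, N m; "grip_width": finger opening in m.
Only numpy, scipy, OpenCV 4.12 (cv2) and the standard library are available. Lean on these libraries where they do the work, as an engineer would, in place of code of your own. Each camera call takes 0.05 s, during which the arm holds its last target.

## Working session

There is one attempt and no reset: what is moved stays moved. The work goes in short steps, Python scripts to look and compute and a tool call to move; the robot and the scene stay as the last step left them, time stands still between calls to the robot, and variables do not carry over. Pictures are saved under pics/ and viewed, and the job is handed in when it is done.

Besides the shell and the picture viewer there is one more tool, called after "Emit:" by a JSON object that holds its "method" and its "body", one argument or row to a line. play_rows: Moves the arm, as the interface text tells. Its arguments: {"type":"object","properties":{"increments":{"type":"array","items":{"type":"array","items":{"type":"number"}}},"force":{"type":"number"}},"required":["increments"]}

```bash
mkdir -p pics
python3 - <<'E'
from bench import r, grab_frame
import cv2,numpy as np
print(r.get_obs(), r.grip_depth)
for n in ["scene","top","wrist"]:
    f=grab_frame(n); cv2.imwrite(f"pics/{n}0.png",f["color"]); np.savez(f"{n}0.npz",**f)
    print(n,f["K"].tolist(),np.round(f["T"],3).tolist(),[k for k in f])
E
```

```text
{'clock': 0.0, 'joints': array([ 1.10592889,  0.47777157,  0.02234315,  1.5564429 , -0.01153807,
        1.10928731, -0.08310448]), 'qvel': array([-0.00139444,  0.00052037, -0.00091548,  0.00061986,  0.00147668,
        0.00015583, -0.00153624]), 'tau': array([ 1.79745521e-04, -5.96456695e+01,  1.60764646e+00, -2.81197786e+01,
        1.23492029e-02,  9.44642583e-03,  1.43597390e-05]), 'tcp_pos': array([ 0.23553324, -0.63195077,  0.2303485 ]), 'orientation': array([-3.09003637e+00, -5.57129754e-01,  6.48417625e-04]), 'contact_force': array([0.23403634, 0.84616571, 0.51189828]), 'moment': array([-0.01542433,  0.02349018,  0.0126583 ]), 'grip_width': 0.0855072861411554} 0.0187
scene [[472.93635663332293, 0.0, 318.3356440009139], [0.0, 472.93635663332293, 247.39758927931427], [0.0, 0.0, 1.0]] [[0.473, -0.76, 0.445, 0.985], [0.881, 0.413, -0.232, -0.453], [-0.007, 0.502, 0.865, 1.035], [0.0, 0.0, 0.0, 1.0]] ['color', 'depth', 'K', 'T']
top [[451.4396704482304, 0.0, 324.86559499256873], [0.0, 451.4396704482304, 238.32481057735518], [0.0, 0.0, 1.0]] [[-0.024, 0.982, -0.185, 0.348], [-1.0, -0.02, 0.024, -0.193], [0.02, 0.186, 0.982, 1.075], [0.0, 0.0, 0.0, 1.0]] ['color', 'depth', 'K', 'T']
wrist [[383.3403000099485, 0.0, 320.6608927977056], [0.0, 383.3403000099485, 239.58993778570098], [0.0, 0.0, 1.0]] [[0.348, 0.895, 0.277, 0.306], [-0.937, 0.333, 0.101, -0.606], [-0.002, -0.295, 0.955, 0.373], [0.0, 0.0, 0.0, 1.0]] ['color', 'depth', 'K', 'T']
```

View pics/scene0.png

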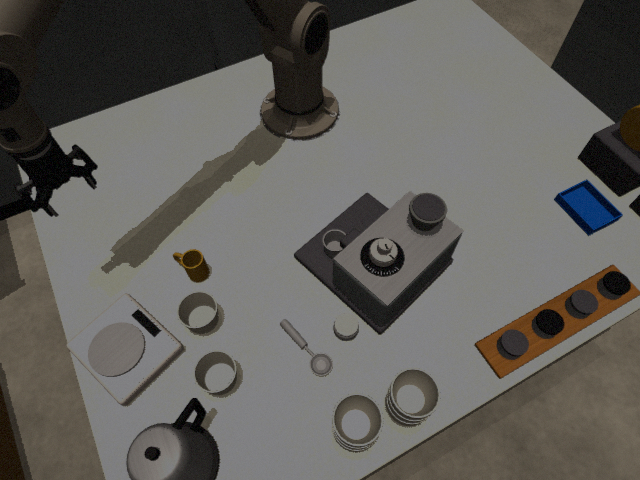

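View pics/top0.png

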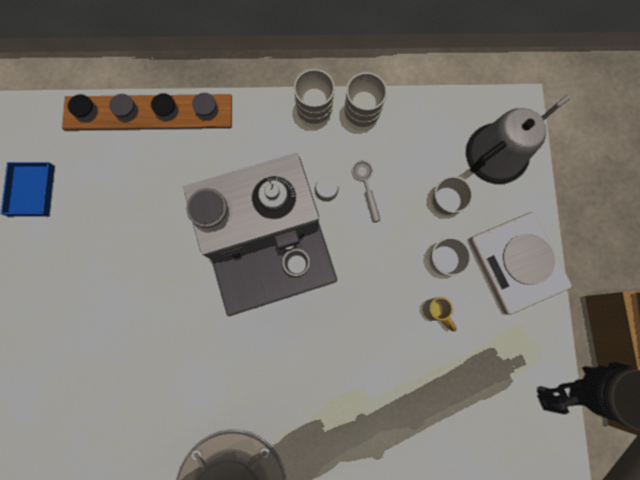

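View pics/wrist0.png

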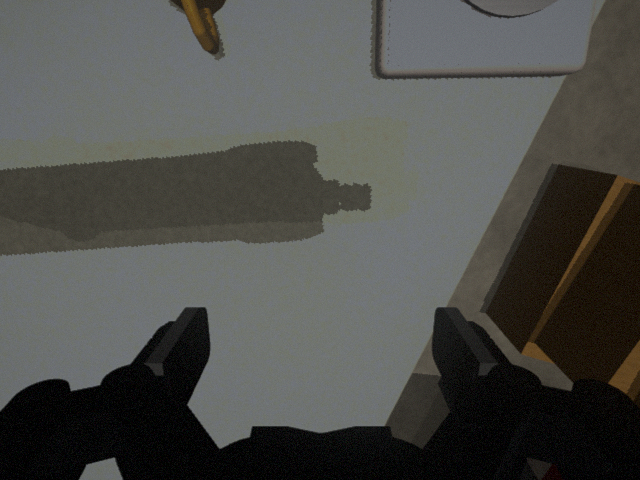

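Run:
```python
import cv2,numpy as np
for n,(x,y) in {"scene":(382,255),"top":(273,197)}.items():
    im=cv2.imread(f"pics/{n}0.png"); c=im[y-40:y+40,x-50:x+50]
    cv2.imwrite(f"pics/{n}0c.png",cv2.convertScaleAbs(cv2.resize(c,None,fx=7,fy=7,interpolation=cv2.INTER_CUBIC),alpha=1.5))
```

```text
(no output)
```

View pics/scene0c.png

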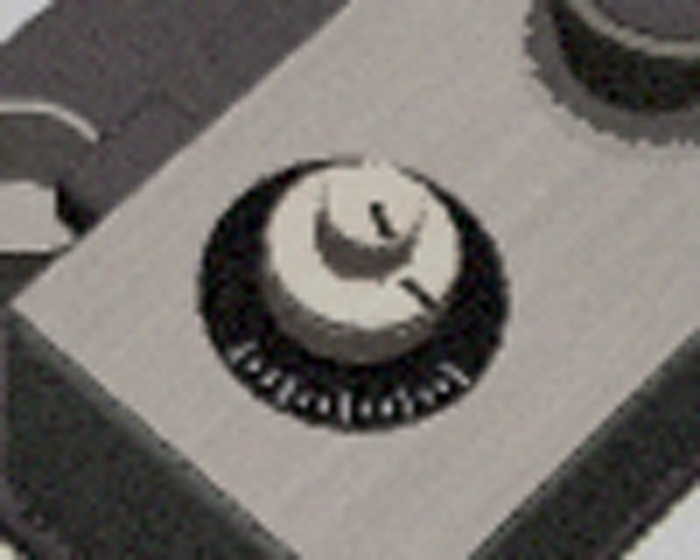

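View pics/top0c.png

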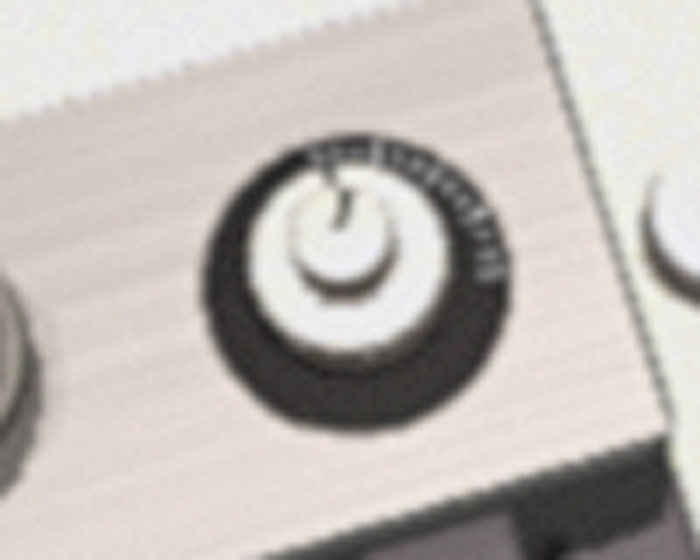

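```bash
cat > h.py <<'E'
import cv2,numpy as np
def ray(K,T,u,v):
    d=np.array([(u-K[0,2])/K[0,0],-(v-K[1,2])/K[1,1],-1.]); return T[:3,3],T[:3,:3]@d
def onz(f,u,v,z):
    o,d=ray(f["K"],f["T"],u,v); return o+d*(z-o[2])/d[2]
def tri(f1,p1,f2,p2):
    A=[];b=[]
    P=np.zeros((3,3));q=np.zeros(3);L=[]
    for f,p in((f1,p1),(f2,p2)):
        o,d=ray(f["K"],f["T"],*p);d=d/np.linalg.norm(d);M=np.eye(3)-np.outer(d,d);P+=M;q+=M@o;L.append((M,o))
    x=np.linalg.solve(P,q); return x,[np.linalg.norm(M@(x-o)) for M,o in L]
def proj(f,p):
    c=np.linalg.inv(f["T"])@np.r_[p,1]; return f["K"][0,0]*c[0]/-c[2]+f["K"][0,2],-f["K"][1,1]*c[1]/-c[2]+f["K"][1,2]
E
python3 - <<'E'
from h import *
F={n:dict(np.load(f"{n}0.npz")) for n in("scene","top")}
off={"scene":(332,215),"top":(223,157)}
def px(n,x,y): return (off[n][0]+(x-3)/7,off[n][1]+(y-3)/7)
print("collar tri",tri(F["scene"],px("scene",365,248),F["top"],px("top",349,257)))
print("dial tri",tri(F["scene"],px("scene",353,294),F["top"],px("top",357,284)))
print("fine tri",tri(F["scene"],px("scene",370,200),F["top"],px("top",344,233)))
for n,d,c,l in(("scene",(353,294),(365,248),(425,297)),("top",(357,284),(349,257),(328,172))):
    print(n,"dial",onz(F[n],*px(n,*d),.150),"collar",onz(F[n],*px(n,*c),.182),"line",onz(F[n],*px(n,*l),.182))
    # depth sanity
    u,v=px(n,*c);D=F[n]["depth"];print(D[int(v)-2:int(v)+3,int(u)-2:int(u)+3].mean())
# collar-top points from depth: 
for n in F:
    f=F[n];D=f["depth"];o=off[n]
    v,u=np.mgrid[o[1]:o[1]+80,o[0]:o[0]+100]
    z=D[v,u];X=np.stack([(u-f["K"][0,2])/f["K"][0,0]*z,-(v-f["K"][1,2])/f["K"][1,1]*z,-z,np.ones_like(z)],-1)@f["T"].T
    for lo,hi in((.146,.154),(.176,.188),(.2,.212)):
        c=onz(F["top"],*px("top",349,257),.182)
        m=(X[...,2]>lo)&(X[...,2]<hi)&(z>0)&(np.hypot(X[...,0]-c[0],X[...,1]-c[1])<.05)
        P=X[m]; print(n,lo,m.sum(),P[:,:3].mean(0),P[:,:2].min(0),P[:,:2].max(0))
E
```

```text
collar tri (array([ 0.61428801, -0.10830361,  0.17835539]), [np.float64(0.001366255011070395), np.float64(0.001366255011070303)])
dial tri (array([ 0.61404872, -0.10833766,  0.14988316]), [np.float64(0.0010513565835158273), np.float64(0.0010513565835160294)])
fine tri (array([ 0.61325544, -0.10950875,  0.20585477]), [np.float64(0.0013105046660030642), np.float64(0.0013105046660030525)])
scene dial [ 0.61441752 -0.10735518  0.15      ] collar [ 0.61627284 -0.10843634  0.182     ] line [ 0.63875069 -0.10181438  0.182     ]
0.958529
top dial [ 0.61355301 -0.10931575  0.15      ] collar [ 0.61260295 -0.10989911  0.182     ] line [ 0.63864848 -0.10380727  0.182     ]
0.90061724
scene 0.146 561 [ 0.61741022 -0.11921585  0.15223369] [ 0.56321302 -0.15961146] [ 0.66238167 -0.06024377]
scene 0.176 351 [ 0.62138512 -0.11356706  0.18215192] [ 0.58849701 -0.13699324] [ 0.64425874 -0.08060969]
scene 0.2 158 [ 0.61657594 -0.10936788  0.20595   ] [ 0.60078151 -0.12363562] [ 0.6302934  -0.09468442]
top 0.146 872 [ 0.60724641 -0.11293787  0.15167812] [ 0.56324146 -0.1590292 ] [ 0.66237695 -0.06165382]
top 0.176 401 [ 0.60936641 -0.10943164  0.18144159] [ 0.58472695 -0.13745502] [ 0.64016783 -0.07980106]
top 0.2 165 [ 0.61194143 -0.108902    0.20492482] [ 0.59877104 -0.12296629] [ 0.62550813 -0.09507447]
```

Emit:
{"method": "play_rows", "body": {
  "increments": [
    [0, 0, -30, 0, 0, 0, 0],
    [36, -24, -10, 0, 0, 0, 0],
    [36, -24, -10, 0, 0, 0, 0],
    [36, -24, -10, 0, 0, 0, 0],
    [36, -24, -10, 0, 0, 0, 0]
  ]
}}

```text
clock: 0.65
tcp_pos: [0.3326, -0.4923, 0.2982]
orientation: [-3.089, -0.535, 0.01]
contact_force: [0.2, -0.2, 0.9]
grip_width: 0.0858
```

```bash
cat > s.py <<'E'
from bench import r
import numpy as np
from scipy.spatial.transform import Rotation as R
def show():
    o=r.get_obs(); np.set_printoptions(precision=4,suppress=True)
    print(o["clock"],"q",o["joints"],"p",o["tcp_pos"],"g",o["grip_width"],"F",o["contact_force"],"M",o["moment"],"t7",o["tau"][6])
    M=R.from_rotvec(o["orientation"]).as_matrix(); print("toolx",M[:,0],"tooly",M[:,1],"z",M[:,2]); return o,M
if __name__=="__main__":
    o,M=show(); print("to axis, tool mm:",1000*M.T@(np.array([.614,-.109,.33])-o["tcp_pos"]))
E
python3 s.py
```

```text
0.65 q [ 0.8949  0.2948 -0.0312  1.6669  0.0123  1.1889 -0.3676] p [ 0.3326 -0.4923  0.2982] g 0.08579368411706681 F [ 0.1977 -0.1787  0.8818] M [-0.0715 -0.0466  0.0313] t7 1.0590265318751335
toolx [ 0.9418  0.3361 -0.0054] tooly [ 0.336  -0.9418 -0.0075] z [-0.0076  0.0052 -1.    ]
to axis, tool mm: [ 393.6341 -266.6596  -31.8938]
```

Emit:
{"method": "play_rows", "body": {
  "increments": [
    [38, -26, -3, 0, 0, 0, 0],
    [38, -26, -3, 0, 0, 0, 0],
    [38, -26, -3, 0, 0, 0, 0],
    [38, -26, -3, 0, 0, 0, 0],
    [38, -26, -3, 0, 0, 0, 0]
  ]
}}

```text
clock: 1.15
tcp_pos: [0.4716, -0.2986, 0.3146]
orientation: [-3.092, -0.532, 0.01]
contact_force: [0.9, -0.6, -0.3]
grip_width: 0.0856
```

Emit:
{"method": "play_rows", "body": {
  "increments": [
    [38, -26, -3, 0, 0, 0, 0],
    [38, -26, -3, 0, 0, 0, 0],
    [38, -26, -3, 0, 0, 0, 0],
    [38, -26, -3, 0, 0, 0, 0],
    [0, 0, 0, 0, 0, 0, 0]
  ]
}}

```text
clock: 1.65
tcp_pos: [0.586, -0.1348, 0.3265]
orientation: [-3.086, -0.547, 0.007]
contact_force: [-0.1, 0.4, -0.3]
grip_width: 0.0852
```

```bash
python3 s.py
```

```text
1.65 q [ 0.3348  0.3024 -0.2674  1.5989  0.076   1.2577 -1.1651] p [ 0.586  -0.1348  0.3265] g 0.08521918860308114 F [-0.0887  0.3662 -0.3206] M [ 0.0422 -0.0192  0.0213] t7 -0.6541760265827179
toolx [ 0.9391  0.3436 -0.0032] tooly [ 0.3435 -0.9391 -0.0086] z [-0.0059  0.007  -1.    ]
to axis, tool mm: [ 35.182  -14.6072  -3.533 ]
```

Run:
```python
from bench import grab_frame
import cv2,numpy as np
f=grab_frame("wrist"); cv2.imwrite("pics/wrist1.png",cv2.convertScaleAbs(f["color"],alpha=1.4)); np.savez("wrist1.npz",**f)
```

```text
(no output)
```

View pics/wrist1.png

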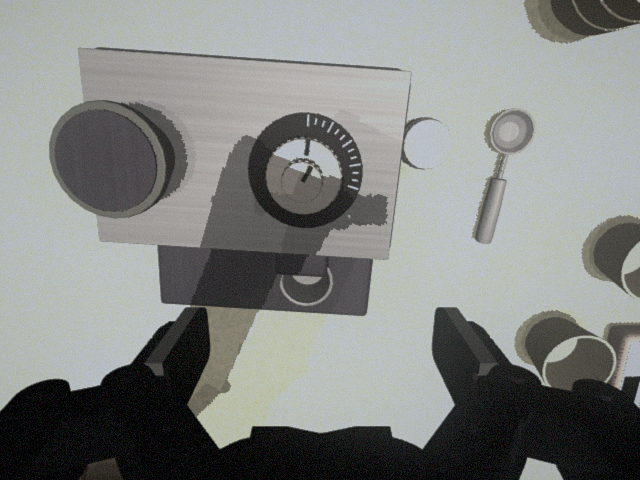

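Run:
```python
from h import *
f=dict(np.load("wrist1.npz"));t=dict(np.load("top0.npz"));s=dict(np.load("scene0.npz"))
g=cv2.cvtColor(f["color"],cv2.COLOR_BGR2GRAY)
m=np.zeros_like(g);m[105:235,240:372]=(g[105:235,240:372]<45)*255
m=cv2.morphologyEx(m,cv2.MORPH_OPEN,np.ones((3,3),np.uint8))
cs,_=cv2.findContours(m,cv2.RETR_EXTERNAL,cv2.CHAIN_APPROX_NONE);c=max(cs,key=cv2.contourArea)
h=cv2.convexHull(c);e=cv2.fitEllipse(h);print("dial",e)
print("dial world",onz(f,*e[0],.150))
for n,p in(("collar est",(.614,-.109,.182)),("fine est",(.614,-.109,.206)),("dial est",(.614,-.109,.15))): print(n,proj(f,p))
im=cv2.convertScaleAbs(f["color"],alpha=1.8);
cv2.imwrite("pics/w1c.png",cv2.resize(im[100:240,230:380],None,fx=4,fy=4,interpolation=cv2.INTER_CUBIC))
```

```text
dial ((300.8064880371094, 177.7795867919922), (95.37814331054688, 112.6697006225586), 120.39846801757812)
dial world [ 0.60719811 -0.10754614  0.15      ]
collar est (np.float64(303.1422379030745), np.float64(176.05558111121223))
fine est (np.float64(301.31310311001045), np.float64(180.9489014519))
dial est (np.float64(305.16935293636567), np.float64(170.632621981611))
```

View pics/w1c.png

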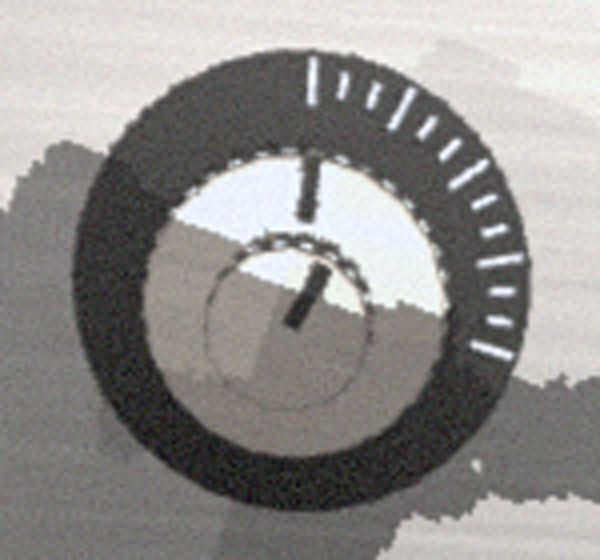

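Emit:
{"method": "play_rows", "body": {
  "increments": [
    [17, -7, 20, -0.009, 0.003, 0, 0],
    [18, -7, 30, 0, 0, 0, 0],
    [0, 0, 30, 0, 0, 0, 0],
    [0, 0, 0, 0, 0, 0, 0]
  ]
}}

```text
clock: 2.1
tcp_pos: [0.6115, -0.1187, 0.2439]
orientation: [3.09, 0.532, -0.004]
contact_force: [-1.7, -1.2, -0.2]
grip_width: 0.0852
```

```bash
sed -i 's/.614,-.109,.33/.614,-.1095,.163/' s.py; python3 s.py;python3 - <<'E'
from bench import grab_frame
import cv2,numpy as np
f=grab_frame("wrist"); cv2.imwrite("pics/wrist2.png",cv2.convertScaleAbs(f["color"],alpha=1.4)); np.savez("wrist2.npz",**f)
from h import *
for z in(.15,.182,.206):print(proj(f,(.614,-.1095,z)))
E
```

```text
2.1 q [ 0.288   0.3956 -0.2651  1.6578  0.121   1.105  -1.2419] p [ 0.6115 -0.1187  0.2439] g 0.08522585571672801 F [-1.7213 -1.1962 -0.1529] M [-0.0097  0.0788  0.0186] t7 -0.0997205008752644
toolx [ 0.9424  0.3346 -0.0039] tooly [ 0.3346 -0.9423  0.0059] z [-0.0016 -0.0069 -1.    ]
to axis, tool mm: [ 5.7691 -8.2611 80.8491]
(np.float64(308.09314757104806), np.float64(233.41268116809795))
(np.float64(306.64837496528617), np.float64(249.5103046604686))
(np.float64(305.264871248015), np.float64(264.92527159166997))
```

View pics/wrist2.png

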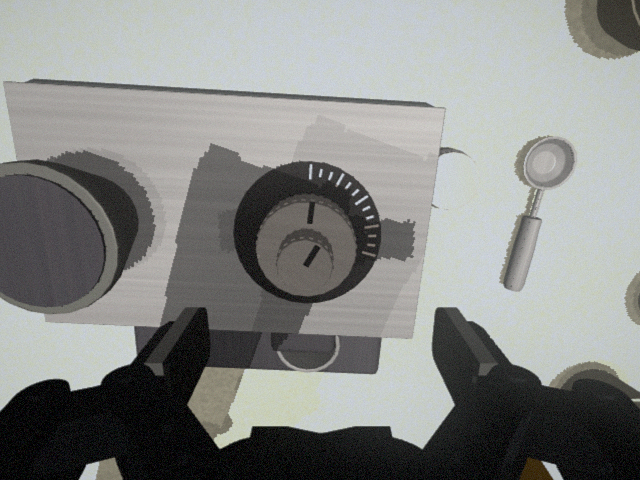

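Emit:
{"method": "play_rows", "body": {
  "increments": [
    [5.8, -8.3, 10, 0.005, 0.003, 0, 0],
    [0, 0, 0, 0, 0, 0, 0],
    [0, 0, 0, 0, 0, 0, 0]
  ]
}}

```text
clock: 2.45
tcp_pos: [0.6168, -0.1109, 0.2398]
orientation: [3.093, 0.527, 0.012]
contact_force: [-0.8, 0.0, 0.2]
grip_width: 0.0853
```

```bash
python3 s.py
```

```text
2.45 q [ 0.2798  0.401  -0.2685  1.66    0.1198  1.088  -1.2568] p [ 0.6168 -0.1109  0.2398] g 0.08533738418333364 F [-0.841   0.0088  0.1552] M [0.0149 0.0213 0.0183] t7 -0.013125495461281389
toolx [0.9436 0.3309 0.007 ] tooly [ 0.3309 -0.9437  0.0052] z [ 0.0083 -0.0026 -1.    ]
to axis, tool mm: [-2.7067 -2.6914 76.7258]
```

Emit:
{"method": "play_rows", "body": {
  "increments": [
    [0, 0, 0, 0, 0, 0, 0],
    [0, 0, 0, 0, 0, 0, 0]
  ]
}}

```text
clock: 2.65
tcp_pos: [0.6174, -0.1114, 0.2416]
orientation: [3.092, 0.525, 0.016]
contact_force: [0.5, 0.8, 0.2]
grip_width: 0.0855
```

```bash
python3 s.py
```

```text
2.65 q [ 0.2802  0.399  -0.2683  1.6584  0.1197  1.0887 -1.2566] p [ 0.6174 -0.1114  0.2416] g 0.08551525526968273 F [0.5252 0.8119 0.2393] M [-0.0069  0.0186  0.0073] t7 -0.001123230904340744
toolx [0.9438 0.3303 0.0094] tooly [ 0.3303 -0.9439  0.0067] z [ 0.011  -0.0032 -0.9999]
to axis, tool mm: [-3.3443 -3.4876 78.5777]
```

Emit:
{"method": "play_rows", "body": {
  "increments": [
    [0, 0, 10, 0, 0, 0, 0],
    [0, 0, 10, 0, 0, 0, 0]
  ]
}}

```text
clock: 2.85
tcp_pos: [0.6189, -0.1119, 0.2229]
orientation: [3.091, 0.525, 0.023]
contact_force: [0.1, -0.1, -0.7]
grip_width: 0.0853
```

```bash
python3 s.py
```

```text
2.85 q [ 0.2788  0.4159 -0.2665  1.6784  0.1271  1.0483 -1.2625] p [ 0.6189 -0.1119  0.2229] g 0.08528496569084276 F [ 0.0977 -0.0561 -0.7119] M [-0.0065  0.0387  0.0155] t7 0.04632493481040001
toolx [0.9439 0.3299 0.0133] tooly [ 0.3299 -0.944   0.0088] z [ 0.0154 -0.004  -0.9999]
to axis, tool mm: [-4.6682 -4.392  59.7585]
```

```bash
cat >> s.py <<'E'
    w=np.cross(M[:,2],[0,0,-1.]); print("level rot tool",M.T@w)
E
python3 s.py
```

```text
2.85 q [ 0.2788  0.4159 -0.2665  1.6784  0.1271  1.0483 -1.2625] p [ 0.6189 -0.1119  0.2229] g 0.08528496569084276 F [ 0.0977 -0.0561 -0.7119] M [-0.0065  0.0387  0.0155] t7 0.04632493481040001
toolx [0.9439 0.3299 0.0133] tooly [ 0.3299 -0.944   0.0088] z [ 0.0154 -0.004  -0.9999]
to axis, tool mm: [-4.6682 -4.392  59.7585]
level rot tool [ 0.0088 -0.0133  0.    ]
```

Emit:
{"method": "play_rows", "body": {
  "increments": [
    [-4.7, -4.4, 0, 0.009, -0.013, 0, 0],
    [0, 0, 0, 0, 0, 0, 0]
  ]
}}

```text
clock: 3.05
tcp_pos: [0.6112, -0.109, 0.2201]
orientation: [-3.095, -0.525, 0.008]
contact_force: [-0.5, 0.2, 0.6]
grip_width: 0.0856
```

```bash
python3 s.py
```

```text
3.05 q [ 0.2786  0.4166 -0.2683  1.684   0.122   1.0626 -1.2624] p [ 0.6112 -0.109   0.2201] g 0.08556285900593379 F [-0.513   0.2328  0.5949] M [-0.0009  0.0312  0.0526] t7 0.00013931358807894867
toolx [ 0.944   0.33   -0.0045] tooly [ 0.3299 -0.944  -0.0027] z [-0.0051  0.0011 -1.    ]
to axis, tool mm: [ 2.7367  1.5238 57.1296]
level rot tool [-0.0027  0.0045 -0.    ]
```

Emit:
{"method": "play_rows", "body": {
  "increments": [
    [1.5, 1, 12, -0.002, 0.003, 0, 0],
    [0, 0, 14, 0, 0, 0, 0],
    [0, 0, 0, 0, 0, 0, 0]
  ]
}}

```text
clock: 3.35
tcp_pos: [0.6128, -0.1094, 0.1916]
orientation: [-3.097, -0.526, 0.003]
contact_force: [-0.7, -0.1, -0.2]
grip_width: 0.0854
```

```bash
python3 s.py
```

```text
3.35 q [ 0.2752  0.4452 -0.2648  1.7107  0.1337  1.0053 -1.2714] p [ 0.6128 -0.1094  0.1916] g 0.08542870342528706 F [-0.7461 -0.0717 -0.2257] M [-0.0143  0.0305  0.012 ] t7 -0.03716161474585533
toolx [ 0.9439  0.3301 -0.0017] tooly [ 0.3301 -0.9439 -0.0008] z [-0.0019  0.0002 -1.    ]
to axis, tool mm: [ 1.1867  0.5416 28.5888]
level rot tool [-0.0008  0.0017 -0.    ]
```

Emit:
{"method": "play_rows", "body": {
  "increments": [
    [1, 0.4, 10, 0, 0, 0, 0],
    [0, 0, 10, 0, 0.002, 0, 0],
    [0, 0, 0, 0, 0, 0, 0]
  ]
}}

```text
clock: 3.65
tcp_pos: [0.6137, -0.1095, 0.1691]
orientation: [-3.096, -0.526, 0.001]
contact_force: [0.6, 0.3, 0.1]
grip_width: 0.0854
```

```bash
python3 s.py;python3 - <<'E'
from bench import grab_frame
import cv2,numpy as np
f=grab_frame("wrist"); cv2.imwrite("pics/wrist3.png",cv2.convertScaleAbs(f["color"],alpha=1.4)); np.savez("wrist3.npz",**f)
from h import *
for z in(.15,.182,.206):print(proj(f,(.614,-.1095,z)))
E
```

```text
3.65 q [ 0.2729  0.4697 -0.262   1.729   0.1421  0.9623 -1.2779] p [ 0.6137 -0.1095  0.1691] g 0.08544572463322407 F [0.5832 0.3339 0.1313] M [-0.0726  0.01   -0.0062] t7 -0.023229183861985803
toolx [ 0.944   0.3301 -0.0004] tooly [ 0.3301 -0.944  -0.0013] z [-0.0008  0.0011 -1.    ]
to axis, tool mm: [0.3118 0.1646 6.1226]
level rot tool [-0.0013  0.0004 -0.    ]
(np.float64(321.69794321470795), np.float64(290.1988343059661))
(np.float64(321.7972370509542), np.float64(325.5838805201448))
(np.float64(321.9040380889993), np.float64(363.64424569300377))
```

View pics/wrist3.png

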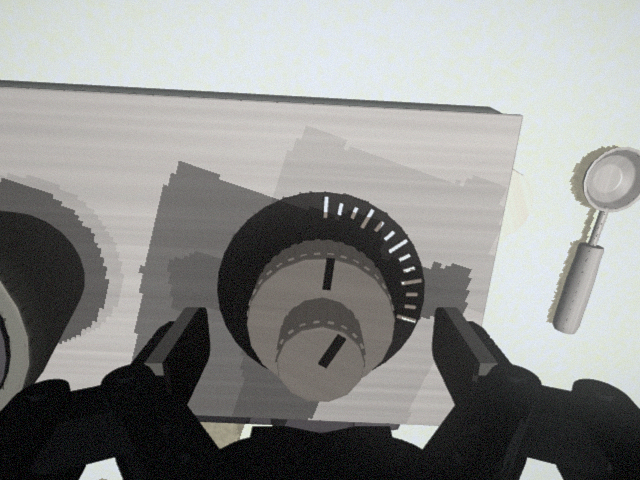

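Emit:
{"method": "play_rows", "body": {
  "increments": [
    [0, 0, 5, 0, 0, 0, 0],
    [0, 0, 0, 0, 0, 0, 0]
  ]
}}

```text
clock: 3.9
tcp_pos: [0.6144, -0.1094, 0.1649]
orientation: [-3.096, -0.526, -0.002]
contact_force: [-0.2, -0.0, -0.6]
grip_width: 0.0856
```

```bash
python3 s.py
```

```text
3.9 q [ 0.2721  0.4747 -0.2613  1.7321  0.1441  0.9529 -1.2796] p [ 0.6144 -0.1094  0.1649] g 0.08561087695628848 F [-0.2399 -0.042  -0.5693] M [-0.0005  0.0535 -0.046 ] t7 -0.015205394010990858
toolx [0.9439 0.3301 0.0011] tooly [ 0.3301 -0.9439 -0.0007] z [ 0.0008  0.001  -1.    ]
to axis, tool mm: [-0.3836 -0.0653  1.8515]
level rot tool [-0.0007 -0.0011 -0.    ]
```

Emit:
{"method": "play_rows", "body": {
  "increments": [
    [0, 0, 0, 0, 0, 0, 60],
    [0, 0, 0, 0, 0, 0, 75],
    [0, 0, 0, 0, 0, 0, 75]
  ],
  "force": 40
}}

```text
clock: 4.2
tcp_pos: [0.615, -0.1095, 0.1657]
orientation: [-3.097, -0.526, -0.004]
contact_force: [-0.1, 0.2, 0.2]
grip_width: 0.0602
```

```bash
python3 s.py
```

```text
4.2 q [ 0.2721  0.4738 -0.2614  1.7312  0.1441  0.953  -1.2796] p [ 0.615  -0.1095  0.1657] g 0.06015229389938673 F [-0.0557  0.1894  0.2275] M [0.0228 0.0239 0.0419] t7 -0.00017561567347001983
toolx [0.944  0.33   0.0026] tooly [ 0.33   -0.944   0.0001] z [ 0.0025  0.0007 -1.    ]
to axis, tool mm: [-0.9298 -0.3352  2.7318]
level rot tool [ 0.0001 -0.0026  0.    ]
```

Opening 60 mm at 75 counts. I'll look before clamping.

Run:
```python
from bench import grab_frame
import cv2,numpy as np
f=grab_frame("wrist"); cv2.imwrite("pics/wrist4.png",cv2.convertScaleAbs(f["color"],alpha=1.4)); np.savez("wrist4.npz",**f)
f=grab_frame("scene"); 
cv2.imwrite("pics/scene4.png",cv2.resize(cv2.convertScaleAbs(f["color"],alpha=1.6)[150:330,270:490],None,fx=3.5,fy=3.3))
```

```text
(no output)
```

View pics/wrist4.png

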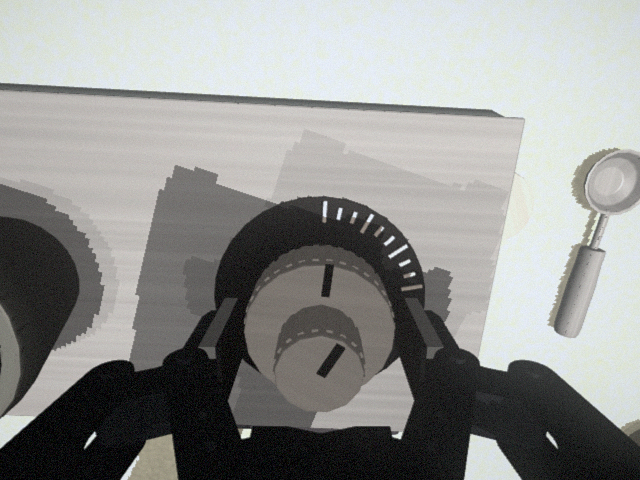

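View pics/scene4.png

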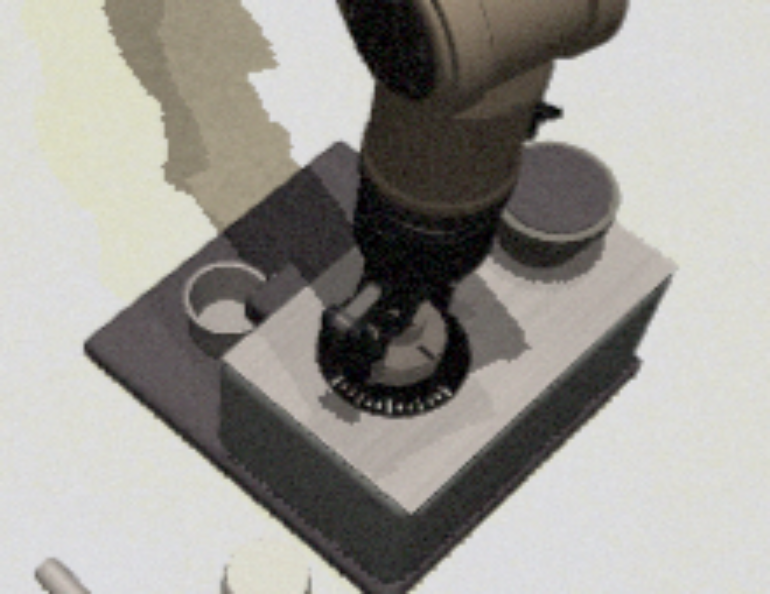

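Emit:
{"method": "play_rows", "body": {
  "increments": [
    [-0.7, 0, 2, 0, -0.002, 0, 75],
    [0, 0, 0, 0, 0, 0, 90],
    [0, 0, 0, 0, 0, 0, 90],
    [0, 0, 0, 0, 0, 0, 90]
  ],
  "force": 40
}}

```text
clock: 4.7
tcp_pos: [0.6142, -0.1093, 0.1642]
orientation: [-3.097, -0.526, -0.001]
contact_force: [-0.1, -0.4, 0.4]
grip_width: 0.0559
```

```bash
python3 s.py
```

```text
4.7 q [ 0.2713  0.4752 -0.261   1.733   0.1452  0.952  -1.2806] p [ 0.6142 -0.1093  0.1642] g 0.05592967917272924 F [-0.1406 -0.4286  0.3634] M [-0.0081  0.0618 -0.0607] t7 0.025844538467936218
toolx [0.9438 0.3304 0.0004] tooly [ 0.3304 -0.9438 -0.    ] z [ 0.0004  0.0002 -1.    ]
to axis, tool mm: [-0.2162  0.1425  1.179 ]
level rot tool [-0.     -0.0004 -0.    ]
```

Emit:
{"method": "play_rows", "body": {
  "increments": [
    [0, 0, 0, 0, 0, 0, 130],
    [0, 0, 0, 0, 0, 0, 130],
    [0, 0, 0, 0, 0, 0, 130]
  ],
  "force": 50
}}

```text
clock: 5.0
tcp_pos: [0.6141, -0.1093, 0.1643]
orientation: [-3.097, -0.526, -0.001]
contact_force: [-0.7, 0.8, 0.6]
grip_width: 0.0549
```

```bash
python3 s.py
```

```text
5.0 q [ 0.2713  0.4749 -0.2611  1.7329  0.1451  0.9522 -1.2806] p [ 0.6141 -0.1093  0.1643] g 0.054910246126347394 F [-0.6615  0.8046  0.5678] M [ 0.094   0.2346 -0.0724] t7 0.02383361163083464
toolx [0.9439 0.3304 0.0005] tooly [ 0.3304 -0.9439 -0.    ] z [ 0.0004  0.0002 -1.    ]
to axis, tool mm: [-0.214   0.1571  1.3394]
level rot tool [-0.     -0.0005  0.    ]
```

Emit:
{"method": "play_rows", "body": {
  "increments": [
    [0, 0, 3, 0, 0, 0, 130],
    [0, 0, 2, 0, 0, 0, 130]
  ]
}}

```text
clock: 5.2
tcp_pos: [0.6142, -0.1093, 0.1603]
orientation: [3.097, 0.526, 0.001]
contact_force: [-3.6, 0.8, 8.0]
grip_width: 0.0554
```

```bash
python3 s.py
```

```text
5.2 q [ 0.2705  0.4794 -0.2603  1.7363  0.1471  0.9442 -1.2824] p [ 0.6142 -0.1093  0.1603] g 0.05541622879091937 F [-3.6351  0.7949  8.0313] M [ 0.1199  0.7502 -0.0288] t7 0.024888819898478687
toolx [0.9439 0.3302 0.0007] tooly [ 0.3302 -0.9439  0.0003] z [ 0.0008 -0.0001 -1.    ]
to axis, tool mm: [-0.3034  0.1204 -2.715 ]
level rot tool [ 0.0003 -0.0007 -0.    ]
```

Emit:
{"method": "play_rows", "body": {
  "increments": [
    [0, 0, 1.5, 0, 0, 0, 130],
    [0, 0, 0.3, 0, 0, 0, 130],
    [0, 0, 0.3, 0, 0, 0, 130]
  ]
}}

```text
clock: 5.5
tcp_pos: [0.6143, -0.1093, 0.1601]
orientation: [3.097, 0.526, 0.002]
contact_force: [-3.5, 0.8, 7.6]
grip_width: 0.0551
```

```bash
python3 s.py
```

```text
5.5 q [ 0.2701  0.4793 -0.2601  1.7367  0.1476  0.9434 -1.2831] p [ 0.6143 -0.1093  0.1601] g 0.055073759699258006 F [-3.4581  0.8481  7.6287] M [ 0.1654  0.8004 -0.0963] t7 0.008973887306638062
toolx [0.944  0.3301 0.0009] tooly [ 0.3301 -0.944   0.0008] z [ 0.0011 -0.0005 -1.    ]
to axis, tool mm: [-0.3334  0.1493 -2.8689]
level rot tool [ 0.0008 -0.0009 -0.    ]
```

Emit:
{"method": "play_rows", "body": {
  "increments": [
    [-0.3, 0, 2.5, 0, 0, 0, 130],
    [0, 0, 1.5, 0, 0, 0, 130]
  ]
}}

```text
clock: 5.7
tcp_pos: [0.6143, -0.1092, 0.1582]
orientation: [3.096, 0.525, 0.003]
contact_force: [-5.8, 1.8, 12.9]
grip_width: 0.0552
```

```bash
python3 s.py
```

```text
5.7 q [ 0.2697  0.481  -0.2598  1.739   0.1487  0.9384 -1.2843] p [ 0.6143 -0.1092  0.1582] g 0.05522983180172813 F [-5.8404  1.8124 12.8644] M [ 0.2117  1.308  -0.0126] t7 0.009904548351187259
toolx [0.944  0.3299 0.0019] tooly [ 0.3299 -0.944   0.0015] z [ 0.0023 -0.0008 -1.    ]
to axis, tool mm: [-0.4105  0.1585 -4.7895]
level rot tool [ 0.0015 -0.0019 -0.    ]
```

Emit:
{"method": "play_rows", "body": {
  "increments": [
    [-0.5, 0, 1.1, 0, -0.002, 0.06, 130],
    [-0.3, 0, 1.1, 0, 0, 0.06, 130]
  ]
}}

```text
clock: 5.9
tcp_pos: [0.6143, -0.1093, 0.1583]
orientation: [3.122, 0.335, 0.003]
contact_force: [-3.1, 1.4, 9.5]
grip_width: 0.055
```

```bash
cat >> s.py <<'E'
    y0=np.arctan2(.33,.944); print("yaw cw",y0-np.arctan2(M[1,0],M[0,0]))
E
python3 s.py
```

```text
5.9 q [ 0.2488  0.4781 -0.2321  1.7408  0.1337  0.9356 -1.3943] p [ 0.6143 -0.1093  0.1583] g 0.0550483106363862 F [-3.0952  1.4263  9.4589] M [0.185 0.799 0.147] t7 0.5885523743927479
toolx [0.9772 0.2122 0.0019] tooly [ 0.2122 -0.9772  0.002 ] z [ 0.0022 -0.0016 -1.    ]
to axis, tool mm: [-0.3022  0.1863 -4.7409]
level rot tool [ 0.002  -0.0019 -0.    ]
yaw cw 0.12244186671433399
```

Emit:
{"method": "play_rows", "body": {
  "increments": [
    [-0.3, 0, 1.3, 0.001, -0.001, 0.07, 130],
    [-0.3, 0, 1.2, 0, 0, 0.07, 130],
    [-0.3, 0, 1.2, 0, 0, 0.07, 130]
  ]
}}

```text
clock: 6.2
tcp_pos: [0.6143, -0.1094, 0.1583]
orientation: [3.14, -0.005, 0.006]
contact_force: [-4.1, 1.3, 9.0]
grip_width: 0.0551
```

```bash
python3 s.py
```

```text
6.2 q [ 0.2126  0.4734 -0.183   1.7447  0.1056  0.929  -1.588 ] p [ 0.6143 -0.1094  0.1583] g 0.05513234072072247 F [-4.0653  1.3245  8.96  ] M [0.139  0.867  0.1657] t7 0.700687263160944
toolx [ 1.     -0.0035  0.0039] tooly [-0.0035 -1.      0.0017] z [ 0.0039 -0.0017 -1.    ]
to axis, tool mm: [-0.2833  0.1118 -4.7444]
level rot tool [ 0.0017 -0.0039  0.    ]
yaw cw 0.33978449675552
```

Emit:
{"method": "play_rows", "body": {
  "increments": [
    [-0.3, 0, 1.3, 0.001, -0.003, 0.07, 130],
    [-0.3, 0, 1.2, 0, 0, 0.06, 130],
    [-0.3, 0, 1.2, 0, 0, 0.05, 130]
  ]
}}

```text
clock: 6.5
tcp_pos: [0.6143, -0.1095, 0.1583]
orientation: [3.126, -0.299, 0.006]
contact_force: [-4.8, 0.1, 10.5]
grip_width: 0.0551
```

```bash
python3 s.py
python3 - <<'E'
from bench import grab_frame
import cv2,numpy as np
f=grab_frame("wrist"); cv2.imwrite("pics/wrist5.png",cv2.convertScaleAbs(f["color"],alpha=1.4)); np.savez("wrist5.npz",**f)
E
```

```text
6.5 q [ 0.181   0.4707 -0.1405  1.7469  0.0816  0.9259 -1.7546] p [ 0.6143 -0.1095  0.1583] g 0.0551078003468962 F [-4.7832  0.0522 10.5169] M [0.1036 0.8621 0.1588] t7 0.37796485237777233
toolx [ 0.9819 -0.1893  0.0038] tooly [-0.1894 -0.9819  0.0011] z [ 0.0036 -0.0018 -1.    ]
to axis, tool mm: [-0.2528  0.058  -4.7454]
level rot tool [ 0.0011 -0.0038 -0.    ]
yaw cw 0.5267973329651013
```

View pics/wrist5.png

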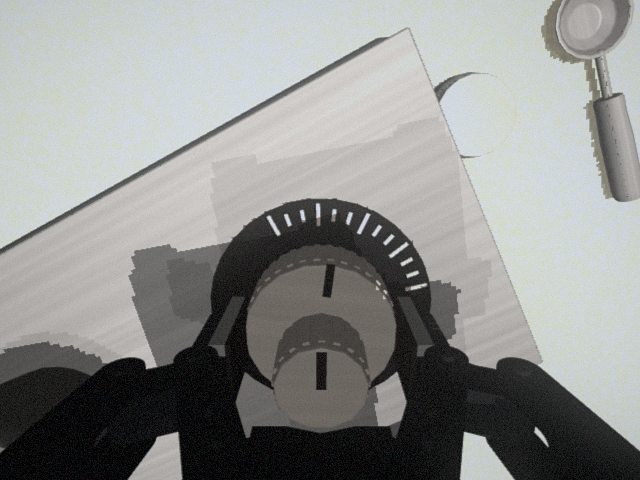

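Emit:
{"method": "play_rows", "body": {
  "increments": [
    [-0.2, 0, 1.2, 0.001, -0.003, 0.03, 130],
    [-0.2, 0, 1.2, 0, -0.001, 0.02, 130],
    [-0.2, 0, 1.2, 0, 0, 0.016, 130]
  ]
}}

```text
clock: 6.85
tcp_pos: [0.6143, -0.1095, 0.1582]
orientation: [3.114, -0.408, 0.003]
contact_force: [-4.9, 1.6, 11.6]
grip_width: 0.0552
```

```bash
python3 s.py|grep -v toolx
```

```text
6.85 q [ 0.1694  0.4708 -0.1247  1.7462  0.0721  0.9271 -1.8164] p [ 0.6143 -0.1095  0.1582] g 0.05521138553393308 F [-4.9424  1.6494 11.6168] M [0.0568 0.9802 0.191 ] t7 0.015329657471738756
to axis, tool mm: [-0.2668  0.026  -4.7506]
level rot tool [ 0.0008 -0.0021 -0.    ]
yaw cw 0.596848277232164
```

Emit:
{"method": "play_rows", "body": {
  "increments": [
    [-0.2, 0, 1.2, 0, -0.001, 0.016, 130],
    [-0.2, 0, 1.2, 0, 0, 0.016, 130]
  ]
}}

```text
clock: 7.05
tcp_pos: [0.6143, -0.1095, 0.1583]
orientation: [3.107, -0.458, 0.004]
contact_force: [-3.7, 0.8, 10.9]
grip_width: 0.0552
```

```bash
python3 s.py|grep -v toolx
```

```text
7.05 q [ 0.1635  0.4701 -0.1172  1.747   0.0684  0.926  -1.8459] p [ 0.6143 -0.1095  0.1583] g 0.055201870904516066 F [-3.7391  0.7826 10.9334] M [0.1358 0.957  0.1683] t7 0.04439032869413495
to axis, tool mm: [-0.2612  0.051  -4.7351]
level rot tool [ 0.0011 -0.0026  0.    ]
yaw cw 0.6293311859070095
```

Emit:
{"method": "play_rows", "body": {
  "increments": [
    [-0.2, 0, 1.2, 0.001, -0.002, 0.013, 130],
    [-0.2, 0, 1.2, 0, 0, 0.013, 130]
  ]
}}

```text
clock: 7.25
tcp_pos: [0.6143, -0.1096, 0.1583]
orientation: [3.101, -0.499, 0.003]
contact_force: [-3.6, 0.8, 10.0]
grip_width: 0.0553
```

```bash
cat > m.py <<'E'
from s import *
o=r.get_obs();M=R.from_rotvec(o["orientation"]).as_matrix()
print("Mz",round(o["moment"][2],3),"Fz",round(o["contact_force"][2],1),"Fxy",o["contact_force"][:2].round(1),"yaw",round(np.arctan2(.33,.944)-np.arctan2(M[1,0],M[0,0]),4),"q7",o["joints"][6].round(3),"lvl",(M.T@np.cross(M[:,2],[0,0,-1.])).round(4),"p",o["tcp_pos"].round(4),"tau",o["tau"][[0,2,4,6]].round(2))
E
python3 m.py
```

```text
Mz 0.077 Fz 10.0 Fxy [-3.6  0.8] yaw 0.6556 q7 -1.868 lvl [ 0.0003 -0.0021  0.    ] p [ 0.6143 -0.1096  0.1583] tau [ 0.37 -0.02  0.05  0.02]
```

Emit:
{"method": "play_rows", "body": {
  "increments": [
    [-0.2, 0, 1.2, 0.001, -0.002, 0.013, 130],
    [-0.2, 0, 1.2, 0, 0, 0.013, 130]
  ]
}}

```text
clock: 7.45
tcp_pos: [0.6142, -0.1096, 0.1582]
orientation: [-3.095, 0.54, -0.002]
contact_force: [-4.6, 0.2, 11.0]
grip_width: 0.0551
```

```bash
python3 m.py
```

```text
Mz 0.143 Fz 11.0 Fxy [-4.6  0.2] yaw 0.6819 q7 -1.891 lvl [-0.0004 -0.0015  0.    ] p [ 0.6142 -0.1096  0.1582] tau [0.38 0.05 0.04 0.02]
```

```bash
cat >> m.py <<'E'
from bench import grab_frame
L=[]
for i in range(5):
    grab_frame("wrist");o=r.get_obs();L.append(o["moment"][2])
print("Mz hold",np.round(L,3),"mean",np.mean(L).round(3),"Fz",o["contact_force"][2].round(1),o["clock"])
E
python3 m.py
```

```text
Mz 0.143 Fz 11.0 Fxy [-4.6  0.2] yaw 0.6819 q7 -1.891 lvl [-0.0004 -0.0015  0.    ] p [ 0.6142 -0.1096  0.1582] tau [0.38 0.05 0.04 0.02]
Mz hold [0.16  0.063 0.092 0.083 0.028] mean 0.085 Fz 10.3 7.7
```

Emit:
{"method": "play_rows", "body": {
  "increments": [
    [-0.2, 0, 1.2, 0, -0.002, 0.013, 130],
    [-0.2, 0, 1.2, 0, 0, 0.013, 130]
  ]
}}

```text
clock: 7.9
tcp_pos: [0.6142, -0.1096, 0.1582]
orientation: [-3.088, 0.58, -0.002]
contact_force: [-3.3, 1.5, 9.7]
grip_width: 0.0554
```

```bash
python3 m.py
```

```text
Mz 0.177 Fz 9.7 Fxy [-3.3  1.5] yaw 0.7074 q7 -1.914 lvl [-0.0002 -0.001   0.    ] p [ 0.6142 -0.1096  0.1582] tau [0.35 0.09 0.04 0.02]
Mz hold [0.097 0.111 0.022 0.063 0.098] mean 0.078 Fz 9.8 8.15
```

Emit:
{"method": "play_rows", "body": {
  "increments": [
    [-0.2, 0, 1.2, 0, -0.002, 0.013, 130],
    [-0.2, 0, 1.2, 0, 0, 0.013, 130]
  ]
}}

```text
clock: 8.35
tcp_pos: [0.6143, -0.1096, 0.1583]
orientation: [-3.08, 0.619, -0.001]
contact_force: [-4.8, 0.8, 9.9]
grip_width: 0.0553
```

```bash
python3 m.py
```

```text
Mz 0.155 Fz 9.9 Fxy [-4.8  0.8] yaw 0.7329 q7 -1.936 lvl [-0.0001 -0.0005  0.    ] p [ 0.6143 -0.1096  0.1583] tau [0.35 0.16 0.04 0.02]
Mz hold [0.067 0.116 0.113 0.09  0.101] mean 0.097 Fz 11.1 8.6
```

Emit:
{"method": "play_rows", "body": {
  "increments": [
    [-0.2, 0, 1.2, 0, -0.001, 0.013, 130],
    [-0.2, 0, 1.2, 0, 0, 0.013, 130]
  ]
}}

```text
clock: 8.8
tcp_pos: [0.6142, -0.1096, 0.1582]
orientation: [3.072, -0.658, 0.001]
contact_force: [-4.3, 1.5, 10.3]
grip_width: 0.0553
```

```bash
python3 m.py
```

```text
Mz 0.131 Fz 10.3 Fxy [-4.3  1.5] yaw 0.7583 q7 -1.959 lvl [-0.     -0.0009 -0.    ] p [ 0.6142 -0.1096  0.1582] tau [0.34 0.23 0.03 0.01]
Mz hold [0.097 0.064 0.06  0.064 0.118] mean 0.081 Fz 11.8 9.05
```

Emit:
{"method": "play_rows", "body": {
  "increments": [
    [-0.2, 0, 1.2, 0, -0.001, 0.013, 130],
    [-0.2, 0, 1.2, 0, 0, 0.013, 130]
  ]
}}

```text
clock: 9.25
tcp_pos: [0.6142, -0.1096, 0.1583]
orientation: [3.063, -0.697, 0.002]
contact_force: [-3.9, 0.9, 11.3]
grip_width: 0.0551
```

```bash
python3 m.py
```

```text
Mz 0.148 Fz 11.3 Fxy [-3.9  0.9] yaw 0.7839 q7 -1.982 lvl [-0.     -0.0014 -0.    ] p [ 0.6142 -0.1096  0.1583] tau [0.34 0.3  0.03 0.01]
Mz hold [0.137 0.11  0.073 0.07  0.067] mean 0.092 Fz 10.1 9.5
```

Emit:
{"method": "play_rows", "body": {
  "increments": [
    [-0.2, 0, 1.2, 0, -0.001, 0.014, 130],
    [-0.2, 0, 1.2, 0, 0, 0.014, 130]
  ]
}}

```text
clock: 9.7
tcp_pos: [0.6142, -0.1096, 0.1582]
orientation: [3.053, -0.739, 0.003]
contact_force: [-4.3, 0.4, 10.3]
grip_width: 0.055
```

```bash
python3 m.py
```

```text
Mz 0.162 Fz 10.3 Fxy [-4.3  0.4] yaw 0.8115 q7 -2.007 lvl [ 0.     -0.0018 -0.    ] p [ 0.6142 -0.1096  0.1582] tau [0.35 0.37 0.03 0.03]
Mz hold [0.098 0.133 0.102 0.116 0.12 ] mean 0.114 Fz 10.1 9.95
```

Emit:
{"method": "play_rows", "body": {
  "increments": [
    [-0.2, 0, 1.2, 0, -0.001, 0.014, 130],
    [-0.2, 0, 1.2, 0, 0, 0.014, 130]
  ]
}}

```text
clock: 10.15
tcp_pos: [0.6142, -0.1096, 0.1582]
orientation: [3.042, -0.781, 0.003]
contact_force: [-4.6, 0.6, 11.0]
grip_width: 0.0549
```

```bash
python3 m.py
```

```text
Mz 0.13 Fz 11.0 Fxy [-4.6  0.6] yaw 0.8391 q7 -2.032 lvl [-0.0001 -0.0022  0.    ] p [ 0.6142 -0.1096  0.1582] tau [0.35 0.44 0.02 0.03]
Mz hold [0.144 0.083 0.08  0.12  0.057] mean 0.097 Fz 10.8 10.4
```

Emit:
{"method": "play_rows", "body": {
  "increments": [
    [-0.2, 0, 1.2, 0, -0.002, 0.014, 130],
    [-0.2, 0, 1.2, 0, 0, 0.014, 130]
  ]
}}

```text
clock: 10.6
tcp_pos: [0.6142, -0.1096, 0.1582]
orientation: [3.032, -0.823, 0.003]
contact_force: [-4.7, 1.3, 10.3]
grip_width: 0.0551
```

```bash
python3 m.py
```

```text
Mz 0.1 Fz 10.3 Fxy [-4.7  1.3] yaw 0.8667 q7 -2.056 lvl [-0.0002 -0.0016 -0.    ] p [ 0.6142 -0.1096  0.1582] tau [0.36 0.52 0.01 0.03]
Mz hold [0.134 0.067 0.093 0.035 0.14 ] mean 0.094 Fz 10.2 10.85
```

Emit:
{"method": "play_rows", "body": {
  "increments": [
    [-0.2, 0, 1.2, 0, -0.002, 0.014, 130],
    [-0.2, 0, 1.2, 0, 0, 0.014, 130]
  ]
}}

```text
clock: 11.05
tcp_pos: [0.6142, -0.1097, 0.1583]
orientation: [3.02, -0.865, 0.002]
contact_force: [-3.9, 1.4, 10.3]
grip_width: 0.0552
```

```bash
python3 m.py
```

```text
Mz 0.139 Fz 10.3 Fxy [-3.9  1.4] yaw 0.8943 q7 -2.08 lvl [-0.0003 -0.0011  0.    ] p [ 0.6142 -0.1097  0.1583] tau [0.36 0.59 0.01 0.03]
Mz hold [0.156 0.077 0.105 0.076 0.018] mean 0.086 Fz 10.6 11.3
```

Emit:
{"method": "play_rows", "body": {
  "increments": [
    [-0.2, 0, 1.2, 0, -0.001, 0.014, 130],
    [-0.2, 0, 1.2, 0, 0, 0.014, 130]
  ]
}}

```text
clock: 11.5
tcp_pos: [0.6142, -0.1097, 0.1582]
orientation: [3.008, -0.907, 0.002]
contact_force: [-5.1, 1.1, 10.0]
grip_width: 0.0552
```

```bash
python3 m.py
```

```text
Mz 0.167 Fz 10.0 Fxy [-5.1  1.1] yaw 0.9217 q7 -2.105 lvl [-0.0004 -0.0015  0.    ] p [ 0.6142 -0.1097  0.1582] tau [0.35 0.66 0.   0.03]
Mz hold [0.124 0.026 0.15  0.069 0.084] mean 0.091 Fz 10.1 11.75
```

Emit:
{"method": "play_rows", "body": {
  "increments": [
    [-0.2, 0, 1.2, 0, -0.002, 0.014, 130],
    [-0.2, 0, 1.2, 0, 0, 0.014, 130]
  ]
}}

```text
clock: 11.95
tcp_pos: [0.6141, -0.1097, 0.1582]
orientation: [-2.995, 0.948, -0.001]
contact_force: [-5.1, 0.9, 9.3]
grip_width: 0.0547
```

```bash
python3 m.py
```

```text
Mz 0.163 Fz 9.3 Fxy [-5.1  0.9] yaw 0.9493 q7 -2.129 lvl [-0.0005 -0.0008 -0.    ] p [ 0.6141 -0.1097  0.1582] tau [ 0.36  0.74 -0.01  0.03]
Mz hold [0.125 0.096 0.075 0.147 0.05 ] mean 0.098 Fz 9.8 12.2
```

Emit:
{"method": "play_rows", "body": {
  "increments": [
    [-0.2, 0, 1.2, 0, -0.001, 0.014, 130],
    [-0.2, 0, 1.2, 0, 0, 0.014, 130]
  ]
}}

```text
clock: 12.4
tcp_pos: [0.6142, -0.1097, 0.1582]
orientation: [-2.982, 0.989, -0.002]
contact_force: [-4.0, 1.4, 9.9]
grip_width: 0.055
```

```bash
python3 m.py
```

```text
Mz 0.138 Fz 9.9 Fxy [-4.   1.4] yaw 0.9768 q7 -2.153 lvl [-0.0007 -0.0012  0.    ] p [ 0.6142 -0.1097  0.1582] tau [ 0.35  0.8  -0.01  0.03]
Mz hold [0.035 0.118 0.126 0.053 0.101] mean 0.087 Fz 10.7 12.65
```

Emit:
{"method": "play_rows", "body": {
  "increments": [
    [-0.2, 0, 1.2, 0, -0.002, 0.014, 130],
    [-0.2, 0, 1.2, 0, 0, 0.014, 130]
  ]
}}

```text
clock: 12.85
tcp_pos: [0.6141, -0.1097, 0.1582]
orientation: [-2.967, 1.03, -0.001]
contact_force: [-3.9, 1.6, 10.7]
grip_width: 0.0551
```

```bash
python3 m.py
```

```text
Mz 0.192 Fz 10.7 Fxy [-3.9  1.6] yaw 1.0044 q7 -2.177 lvl [-0.0009 -0.0005 -0.    ] p [ 0.6141 -0.1097  0.1582] tau [ 0.37  0.88 -0.02  0.03]
Mz hold [ 0.142  0.025 -0.001  0.09   0.052] mean 0.062 Fz 10.4 13.1
```

Emit:
{"method": "play_rows", "body": {
  "increments": [
    [-0.2, 0, 1.2, -0.001, -0.001, 0.014, 130],
    [-0.2, 0, 1.2, 0, 0, 0.014, 130]
  ]
}}

```text
clock: 13.3
tcp_pos: [0.6141, -0.1097, 0.1582]
orientation: [2.953, -1.071, 0.001]
contact_force: [-4.0, 0.7, 10.0]
grip_width: 0.0552
```

```bash
python3 m.py
```

```text
Mz 0.171 Fz 10.0 Fxy [-4.   0.7] yaw 1.032 q7 -2.203 lvl [-0.0001 -0.0008  0.    ] p [ 0.6141 -0.1097  0.1582] tau [ 0.31  0.92 -0.01  0.02]
Mz hold [0.105 0.087 0.041 0.136 0.07 ] mean 0.088 Fz 10.6 13.55
```

Emit:
{"method": "play_rows", "body": {
  "increments": [
    [-0.2, 0, 1.2, 0, -0.001, 0.014, 130],
    [-0.2, 0, 1.2, 0, 0, 0.014, 130]
  ]
}}

```text
clock: 13.75
tcp_pos: [0.6141, -0.1098, 0.1582]
orientation: [-2.938, 1.112, -0.002]
contact_force: [-4.5, 0.6, 10.6]
grip_width: 0.0553
```

```bash
python3 m.py
```

```text
Mz 0.15 Fz 10.6 Fxy [-4.5  0.6] yaw 1.0596 q7 -2.227 lvl [-0.0004 -0.0011  0.    ] p [ 0.6141 -0.1098  0.1582] tau [ 0.35  1.02 -0.02  0.03]
Mz hold [0.122 0.063 0.052 0.115 0.107] mean 0.092 Fz 10.6 14.0
```

Emit:
{"method": "play_rows", "body": {
  "increments": [
    [-0.2, 0, 1.2, 0, -0.001, 0.014, 130],
    [-0.2, 0, 1.2, 0, 0, 0.014, 130]
  ]
}}

```text
clock: 14.2
tcp_pos: [0.6141, -0.1097, 0.1583]
orientation: [-2.923, 1.152, -0.003]
contact_force: [-3.9, 0.5, 10.8]
grip_width: 0.0551
```

```bash
python3 m.py
```

```text
Mz 0.187 Fz 10.8 Fxy [-3.9  0.5] yaw 1.0871 q7 -2.252 lvl [-0.0008 -0.0014  0.    ] p [ 0.6141 -0.1097  0.1583] tau [ 0.35  1.1  -0.03  0.03]
Mz hold [0.141 0.039 0.07  0.079 0.12 ] mean 0.09 Fz 11.8 14.45
```

Emit:
{"method": "play_rows", "body": {
  "increments": [
    [-0.2, 0, 1.2, -0.001, -0.001, 0.014, 130],
    [-0.2, 0, 1.2, 0, 0, 0.014, 130]
  ]
}}

```text
clock: 14.65
tcp_pos: [0.6141, -0.1097, 0.1583]
orientation: [2.906, -1.192, 0.002]
contact_force: [-4.5, 1.1, 9.8]
grip_width: 0.0553
```

```bash
python3 m.py
```

```text
Mz 0.143 Fz 9.8 Fxy [-4.5  1.1] yaw 1.1147 q7 -2.277 lvl [-0.0001 -0.0016 -0.    ] p [ 0.6141 -0.1097  0.1583] tau [ 0.3   1.15 -0.02  0.02]
Mz hold [0.131 0.078 0.084 0.042 0.084] mean 0.084 Fz 9.6 14.9
```

Emit:
{"method": "play_rows", "body": {
  "increments": [
    [-0.2, 0, 1.2, 0, -0.002, 0.014, 130],
    [-0.2, 0, 1.2, 0, 0, 0.014, 130]
  ]
}}

```text
clock: 15.1
tcp_pos: [0.6141, -0.1097, 0.1583]
orientation: [-2.89, 1.232, -0.001]
contact_force: [-4.3, 1.0, 10.6]
grip_width: 0.0547
```

```bash
python3 m.py
```

```text
Mz 0.164 Fz 10.6 Fxy [-4.3  1. ] yaw 1.1423 q7 -2.301 lvl [-0.0005 -0.0007  0.    ] p [ 0.6141 -0.1097  0.1583] tau [ 0.36  1.26 -0.04  0.03]
Mz hold [0.158 0.115 0.105 0.114 0.088] mean 0.116 Fz 10.6 15.35
```

Emit:
{"method": "play_rows", "body": {
  "increments": [
    [-0.2, 0, 1.2, 0, -0.001, 0.014, 130]
  ]
}}

```text
clock: 15.45
tcp_pos: [0.6141, -0.1097, 0.1583]
orientation: [-2.881, 1.251, -0.001]
contact_force: [-4.5, 0.5, 10.8]
grip_width: 0.0553
```

```bash
python3 m.py
python3 - <<'E'
from bench import grab_frame
import cv2,numpy as np
f=grab_frame("wrist"); cv2.imwrite("pics/wrist6.png",cv2.convertScaleAbs(f["color"],alpha=1.4))
E
```

```text
Mz 0.155 Fz 10.8 Fxy [-4.5  0.5] yaw 1.1558 q7 -2.312 lvl [-0.0007 -0.0004 -0.    ] p [ 0.6141 -0.1097  0.1583] tau [ 0.3   1.26 -0.01  0.1 ]
Mz hold [0.113 0.125 0.094 0.107 0.043] mean 0.096 Fz 9.2 15.7
```

View pics/wrist6.png

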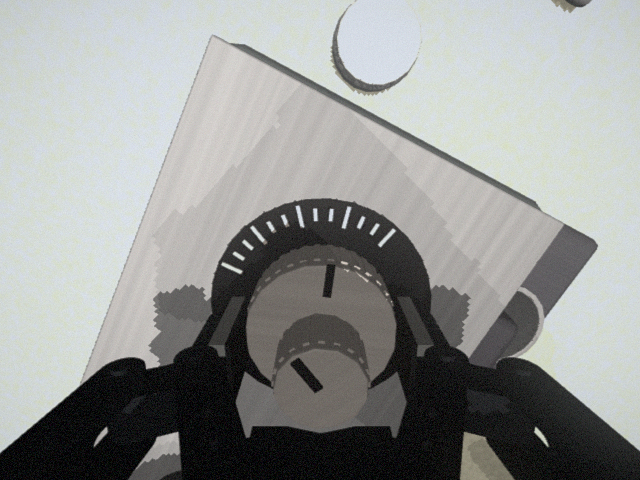

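Emit:
{"method": "play_rows", "body": {
  "increments": [
    [-0.2, 0, 1.2, -0.001, -0.001, 0.014, 130],
    [-0.2, 0, 1.2, 0, 0, 0.014, 130]
  ]
}}

```text
clock: 15.95
tcp_pos: [0.614, -0.1097, 0.1582]
orientation: [2.864, -1.292, 0.001]
contact_force: [-4.1, 1.7, 9.8]
grip_width: 0.055
```

```bash
python3 m.py
```

```text
Mz 0.155 Fz 9.8 Fxy [-4.1  1.7] yaw 1.1837 q7 -2.337 lvl [-0.0001 -0.0005  0.    ] p [ 0.614  -0.1097  0.1582] tau [ 0.32  1.35 -0.03  0.01]
Mz hold [0.202 0.072 0.109 0.117 0.069] mean 0.114 Fz 10.7 16.2
```

Emit:
{"method": "play_rows", "body": {
  "increments": [
    [-0.2, 0, 1.2, 0, -0.001, 0.014, 130],
    [-0.2, 0, 1.2, 0, 0, 0.012, 130]
  ]
}}

```text
clock: 16.4
tcp_pos: [0.6141, -0.1097, 0.1583]
orientation: [-2.847, 1.327, -0.002]
contact_force: [-4.0, 0.1, 10.2]
grip_width: 0.0551
```

```bash
python3 m.py
```

```text
Mz 0.228 Fz 10.2 Fxy [-4.   0.1] yaw 1.2088 q7 -2.36 lvl [-0.0005 -0.0008  0.    ] p [ 0.6141 -0.1097  0.1583] tau [ 0.4   1.52 -0.14 -0.16]
Mz hold [0.282 0.226 0.228 0.246 0.238] mean 0.244 Fz 10.6 16.65
```

Emit:
{"method": "play_rows", "body": {
  "increments": [
    [-0.2, 0, 1.2, 0, 0, -0.004, 130]
  ]
}}

```text
clock: 16.75
tcp_pos: [0.6141, -0.1097, 0.1583]
orientation: [2.851, -1.321, 0.003]
contact_force: [-4.9, 0.7, 10.6]
grip_width: 0.0548
```

```bash
python3 m.py
```

```text
Mz 0.037 Fz 10.6 Fxy [-4.9  0.7] yaw 1.204 q7 -2.356 lvl [-0.0007 -0.0015 -0.    ] p [ 0.6141 -0.1097  0.1583] tau [-0.02  1.43 -0.   -0.12]
Mz hold [0.07  0.074 0.092 0.046 0.101] mean 0.077 Fz 11.9 17.0
```

Emit:
{"method": "play_rows", "body": {
  "increments": [
    [0, 0, 0.5, 0, 0, 0, 0],
    [0, 0, 0, 0, 0, 0, 0],
    [0, 0, 0, 0, 0, 0, 0],
    [0, 0, 0, 0, 0, 0, 0],
    [0, 0, 0, 0, 0, 0, 0]
  ]
}}

```text
clock: 17.5
tcp_pos: [0.6143, -0.1102, 0.1569]
orientation: [2.85, -1.321, 0.004]
contact_force: [0.3, -0.9, -0.4]
grip_width: 0.0853
```

```bash
python3 s.py;python3 - <<'E'
from bench import grab_frame
import cv2,numpy as np
f=grab_frame("wrist"); cv2.imwrite("pics/wrist7.png",cv2.convertScaleAbs(f["color"],alpha=1.4));np.savez("wrist7.npz",**f)
E
```

```text
17.5 q [ 0.0665  0.4683  0.014   1.7548 -0.0065  0.9166 -2.3558] p [ 0.6143 -0.1102  0.1569] g 0.08527070306846256 F [ 0.2817 -0.8605 -0.3865] M [0.0233 0.0052 0.0155] t7 4.694013114203699e-05
toolx [ 0.6463 -0.763   0.0022] tooly [-0.763  -0.6463 -0.0006] z [ 0.0019 -0.0013 -1.    ]
to axis, tool mm: [-0.7219 -0.2295 -6.0599]
level rot tool [-0.0006 -0.0022 -0.    ]
yaw cw 1.2043054095647177
```

View pics/wrist7.png

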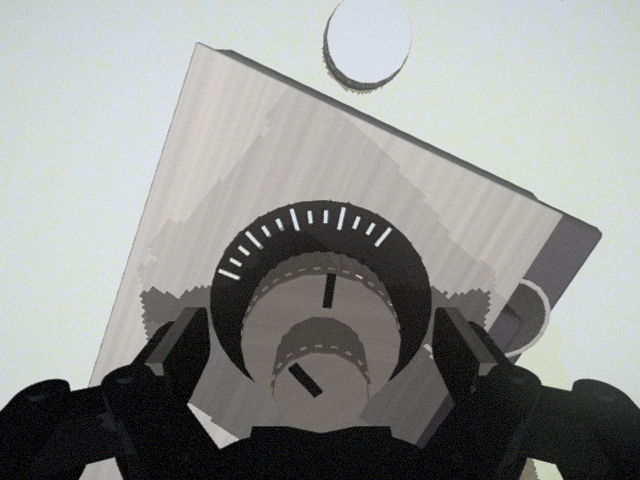

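Emit:
{"method": "play_rows", "body": {
  "increments": [
    [0, 0, -10, 0, 0, 0, 0],
    [0, 0, -15, 0, -0.001, 0, 0],
    [0, 0, -20, 0, 0, 0, 0]
  ]
}}

```text
clock: 17.85
tcp_pos: [0.6122, -0.1099, 0.201]
orientation: [2.849, -1.32, -0.007]
contact_force: [0.5, -0.7, -0.0]
grip_width: 0.0855
```

Emit:
{"method": "play_rows", "body": {
  "increments": [
    [0, 0, -30, 0, 0, 0, 0],
    [0, 0, -30, 0, 0, 0, 0],
    [0, 0, -30, 0, 0, 0, 0],
    [0, 0, 0, 0, 0, 0, 0],
    [0, 0, 0, 0, 0, 0, 0]
  ]
}}

```text
clock: 18.35
tcp_pos: [0.6139, -0.1102, 0.3012]
orientation: [-2.85, 1.321, -0.003]
contact_force: [-0.4, 0.2, -0.0]
grip_width: 0.0853
```

```bash
python3 s.py;python3 - <<'E'
from bench import grab_frame
import cv2
from h import *
f=grab_frame("wrist");np.savez("wrist8.npz",**f)
C=[int(a) for a in proj(f,(.614,-.1095,.182))];print(C,[proj(f,(.614,-.1095,z)) for z in(.182,.206)])
cv2.imwrite("pics/wrist8.png",cv2.convertScaleAbs(f["color"],alpha=1.4))
D=f["depth"];v,u=np.mgrid[0:480,0:640]
X=np.stack([(u-f["K"][0,2])/f["K"][0,0]*D,-(v-f["K"][1,2])/f["K"][1,1]*D,-D,np.ones_like(D)],-1)@f["T"].T
rr=np.hypot(X[...,0]-.614,X[...,1]+.1095)
for a,b in((.018,.026),(.0,.012),(.034,.042)):
    z=X[...,2][(rr>a)&(rr<b)&(D>0)];print(a,b,np.median(z),len(z))
E
```

```text
18.35 q [ 0.059   0.3363  0.0242  1.6039 -0.0082  1.1993 -2.3542] p [ 0.6139 -0.1102  0.3012] g 0.08534349780468378 F [-0.3513  0.1717 -0.048 ] M [ 0.0252  0.0615 -0.0268] t7 0.0002946332278952468
toolx [ 0.6463 -0.7631  0.0018] tooly [-0.7631 -0.6463 -0.0013] z [ 0.0022 -0.0005 -1.    ]
to axis, tool mm: [ -0.6725  -0.3342 138.1798]
level rot tool [-0.0013 -0.0018 -0.    ]
yaw cw 1.2043999204904967
[319, 232] [(np.float64(319.59161601208706), np.float64(232.34420288255544)), (np.float64(319.4401142516755), np.float64(242.49550547491012))]
0.018 0.026 0.3812127905651377 4745
0.0 0.012 0.37997949905985634 3585
0.034 0.042 0.3775878146987705 9547
```

View pics/wrist8.png

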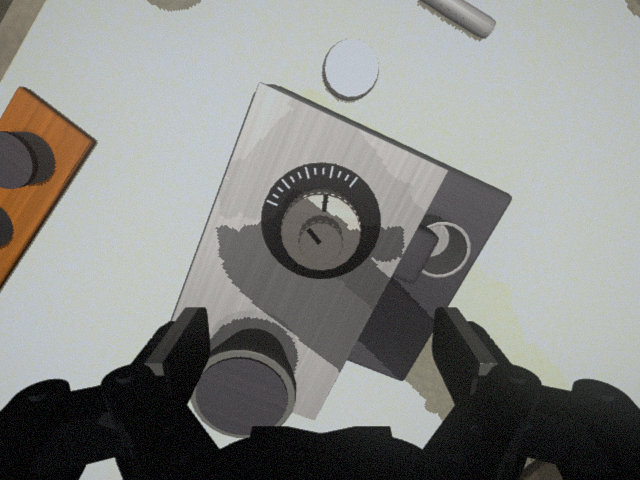

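Run:
```python
from h import *
f=dict(np.load("wrist8.npz"));D=f["depth"]
v,u=np.mgrid[150:290,250:390];d=D[v,u]
X=np.stack([(u-f["K"][0,2])/f["K"][0,0]*d,-(v-f["K"][1,2])/f["K"][1,1]*d,-d,np.ones_like(d)],-1)@f["T"].T
rr=np.hypot(X[...,0]-.614,X[...,1]+.1095)
for a,b in((.019,.026),(.0,.012),(.038,.042)):
    z=X[...,2][(rr>a)&(rr<b)&(d>0)];print(a,b,np.percentile(z,[10,50,90]),len(z))
for nm,(cu,cv),n in(("pre",(307,148),"wrist1"),("post",(325,203),"wrist8")):
    g=dict(np.load(n+".npz"));gray=cv2.cvtColor(g["color"],cv2.COLOR_BGR2GRAY)
    for lab,z,r0,r1 in(("collar",.182,.020,.0272),("fine",.206,.002,.0125)):
        vv,uu=np.mgrid[100:300,230:400]
        P=np.array([onz(g,a,b,z) for a,b in zip(uu.ravel(),vv.ravel())])-[.614,-.1095,0]
        rr=np.hypot(P[:,0],P[:,1]);s=(rr>r0)&(rr<r1)
        q=gray[100:300,230:400].ravel();t=np.percentile(q[s],4);k=s&(q<=t)
        m=np.median(P[k],0);print(nm,lab,m[:2],np.degrees(np.arctan2(m[1],m[0])),k.sum(),t)
im=cv2.convertScaleAbs(f["color"],alpha=1.8)
cv2.imwrite("pics/w8c.png",cv2.resize(im[150:290,245:395],None,fx=4,fy=4,interpolation=cv2.INTER_CUBIC))
```

```text
0.019 0.026 [0.1814016  0.18227018 0.18309748] 1660
0.0 0.012 [0.20547204 0.20629567 0.20717194] 1009
0.038 0.042 [0.15248146 0.15328657 0.15424974] 1513
pre collar [-0.01869267  0.00413463] 167.5275661723628 93 66.0
pre fine [ 0.00541061 -0.0013639 ] -14.148273266702413 43 40.0
post collar [ 0.0107015  -0.00273037] -14.313017383263167 96 65.0
post fine [ 0.00652742 -0.00117712] -10.222528912838314 47 28.0
```

View pics/w8c.png

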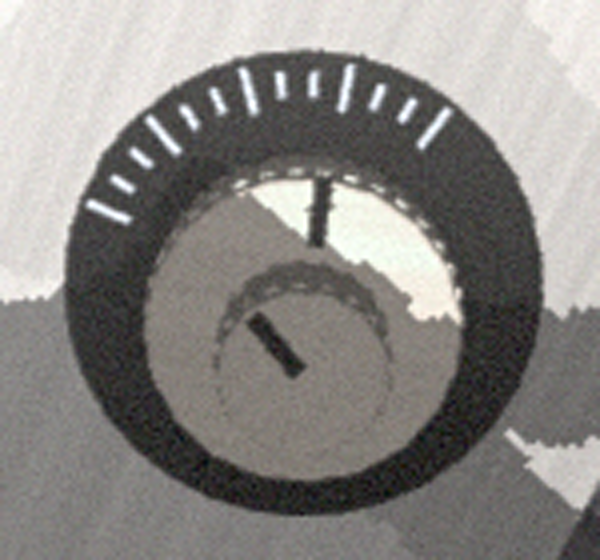

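Run:
```python
from h import *
for n,c,(fo,fi) in(("wrist1",(307.5,139.7),((311.2,166.8),(303,181))),("wrist8",(325.4,195),((308.5,229),(319.8,243.3)))):
    f=dict(np.load(n+".npz"));p=onz(f,*c,.182)-[.614,-.1095,0]
    a=onz(f,*fo,.206);d=a-onz(f,*fi,.206)
    print(n,"collar",np.hypot(*p[:2]),np.arctan2(p[1],p[0]),"fine",np.arctan2(d[1],d[0]),a-[.614,-.1095,0])
```

```text
wrist1 collar 0.02663188537390311 0.23479950887733622 fine -0.18414292699647328 [ 0.01138134 -0.00265126  0.206     ]
wrist8 collar 0.027131545175497995 -1.0182839712514693 fine -0.22379474959004683 [ 0.01126365 -0.0024164   0.206     ]
```

```bash
python3 -c "
from bench import r
print(r.hand_in())"
```

```text
the job is handed in; nothing more can be done
None
```

I found the burr touch point, let the collar spring back up there, and handed the job in at about 18.5 s on the robot clock. After letting go, whether the burrs still touch can only be inferred, as there is no sensor for it once the gripper is off.

**What I did:** I gripped the collar's side, pressed it 6 mm to its stop with about 10–13 N, and turned it clockwise. From 0.63 rad on I turned in steps of up to 0.03 rad. At about 1.20 rad of tool turn the held torque rose from about 0.09 to 0.24 N m, so I stopped there. I eased the tool back about 0.005 rad to unload it, opened the gripper and lifted clear.

**Last checks:**
- **Collar height:** depth measures its top at 182 mm, so it is fully up.
- **Collar turn:** the picture gives about 1.25 rad, against 1.20 rad from the tool. The line stayed put between the fingers in the pictures during the turn, so I put the difference down to pixel error.
- **Fine knob:** its line end is within 0.3 mm of where it was. The two direction readings differ by 0.04 rad, within pixel error.
- **Burr give:** my estimate is 0.5–0.9 mm from the torque rise. That is within what friction holds, though near its upper limit, and at most about 1 mm at the peak. The moment reading is noisy, about ±0.05 N m per sample, so this is only a rough figure.
- **Bystanders:** the arm touched nothing but the collar as far as I could tell, and the cup and tin show in place in the last wrist pictures. I did not take a final picture of all the bystanders.

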